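Slide the drip dish under the draining rack

ROBOT

A 6-joint arm with a two-finger parallel gripper is mounted at the origin on the work surface. World frame = base frame: x ahead of the robot, y to its left, z up, the work surface at z = 0. Lengths are in m, angles in rad, forces in N, time in s.
With the tool pointing down it reaches from about 0.35 to 0.975 m from the base axis. Payload 4.9 kg.
Tool frame: the origin (TCP) lies at the very end of the fingers, on their centre line; the grasp point (between the pads) lies 19 mm behind it; z points along the fingers, y is the direction in which the jaws open and shut (so a half turn about z gives the same grasp; the last joint's range is limited). The gripper opens to 85 mm and grips with 20 to 120 N. Pads are 22 mm wide; open, the fingers measure 114 mm over their backs; the gripper's body (76 mm by 85 mm) begins 54 mm behind the grasp point. The pads swing forward as they close: fully open they stand 13 mm farther back than shut.
Start: joints at [0.989, 0.053, 1.613, -0, 1.476, -0.119], TCP at [0.279, 0.559, 0.231] pointing down, gripper open.
Joint ranges: [-3.01, 3.01], [-1.01, 2.22], [0.06, 2.58], [-1.02, 4.17], [0.09, 2.62], [-3.14, 3.14]. Speed limits (rad/s): [2.57, 2.57, 3.14, 3.14, 3.14, 3.14].

INTERFACE

Orientations are given as a unit quaternion [w, x, y, z].
In Python, from plant import state, grab_frame, camera_model, job_done, search_frame, masks_of, place_of gives the robot as it stands.
- The arm moves only by the tool drive_tool, never from a script. Its argument "series" is a list of rows, each a list of 2 entries, a list of its own where there are three numbers: the shift along the world's x, y, z in m, then the turn, a rotation vector about the world's x, y, z in degrees. A call has 1 to 8 rows; each row is the pose to reach, as a shift and turn from the pose commanded when the call began; what a row does not reach only later rows make up. A row lasts 1/10 s, in which the tool goes at most 50 mm and 8.59 degrees, less where a joint would pass 70% of its speed; a pose out of reach is approached as far as the arm can. A call with a gripper value outside its range is refused whole. "fingers" is the closure, from -1 (fully open) to 1 (shut), so that 0 is half open, set as the call begins (left out, the last holds). The fingers move at their own pace and stop on an object; the grip force is fixed at half the most. Time passes only in rows, so rows that repeat a pose let the fingers close. It gives the time, the measured TCP pose, the force and the opening at its end, in the units of the state.
- state(): the state, without advancing time (a new reading comes with each control period).
- grab_frame(name): name is "scene" or "top"; returns the picture (384x512x3 uint8, red, green, blue); there is no depth.
- camera_model(name): a dict with "fovy" (degrees; the focal length in pixels is half the picture's height over the tangent of half this angle, whatever the lens; pixels are square), "cx", "cy" (the principal point, pixels), "rvec" (rotation vector, rad) and "tvec" (3), from world to camera coordinates, as OpenCV has them. Camera axes: x right, y down, z forward; pixel columns grow to the right and rows downward; lengths in m; the calibration is good to about 2 mm. A picture is of the moment at which its call begins. camera_model takes no time and is no camera call.
- job_done(): hands the job in, once; it reports no verdict.
Trained networks look in the newest picture that a camera, given by its name, has taken for a name from the list of things; names that differ only in an ending like _2 or _b are one class to them, and where a whole thing is asked for, a point or a joint stands for the part that bears it (a point fixed in the world has none). Each returns a list of dicts, best first, with "confidence" (0 to 1); they miss things now and then, are a little off and sometimes report something else, mostly with a low value. They report only what shows in the picture. A call takes as long as a camera call. They do not tell look-alikes from the thing itself.
- search_frame(camera, name): "location" ([x, y, z] in m, in world coordinates, good to about 4 mm: the middle of the surface that is visible of it).
- masks_of(camera, name): "pixels" (384x512 bool, what is visible of it).
- place_of(camera, name): "location" ([x, y, z] in m, in world coordinates, good to about 4 mm: a listed point, or the origin of a listed thing).
The state is a dict: "time": time; "joint_pos": joint angles; "joint_vel": joint speeds; "joint_efforts": joint torques, N m; "tool_pos": TCP position; "tool_rot": TCP orientation; "contact_force": force on the tool from outside, world axes, zero at the start; "ft_torque": the same for the moment, N m; "gripper_width": opening from 0.0 (shut) to 1.0 (fully open).
Only numpy, scipy, OpenCV 4.12 (cv2) and the standard library are available. Lean on these libraries where they do the work, as an engineer would, in place of code of your own. Each camera call takes 0.05 s, during which the arm holds its last target.

TASK

Push the flat stoneware drip dish along the table with your fingertips, in through the open end of the low steel draining rack, squarely and until it is fully home against the rack's back board, so that it catches the drips of the glazed ware above. Keep the dish flat on the table all the way: do not pick it up or tip it. Do not shift the rack or disturb the bowl and cup standing on it, the jar or the brush, and finish with the fingers clear of everything.

Things in the scene. Friction and masses are not known exactly. Their poses are not given: they have to be found in the camera images.
- dish: Loose brown stoneware slab, 130 long (x) by 100 wide (y) by 16 mm high, upright sides, the top sunk 6 mm inside an 8 mm rim; its ends are alike. 0.3 to 0.5 kg, slides with ordinary friction. Origin: centre of its underside, z up. It starts on the right (-y) of the rack, its x within 0.3 rad of world +y, usually skewed and off the opening's line.
- rack: Low loose steel stand, 2.7 kg, 141 deep (x), 188 wide (y), 29 mm high. Its x axis is the way in, within 0.2 rad of world +y. Open at x = -63 mm; inner face of back board at x = +63; runners' inner faces at y = -64 and +64 mm. Six flat cross bars on the runners: underside 21 mm above the table, 8 mm thick. Origin on the table, midway between open end and back board.
- rack_mouth (a point): Middle of the rack's open end: x = -63 mm, y = 0, z = 10.5 mm in the rack's frame. The first bar and both runners end flush here. With the dish home its centre is at x = -2 mm in the rack's frame and its near end stands 4 mm out of the open end, so fingers pushing on that end stay outside.
- bowl: Small white bowl, 68 mm across, 42 mm high, standing loose on the rack's bars, towards the back board. Origin at the centre of its underside. Leave it alone.
- cup: Small blue cup, 56 mm across, 55 mm high, standing loose on the rack's bars beside the bowl, towards the back board. Origin at the centre of its underside. Leave it alone.
- jar: Amber glaze jar, 66 mm across, 85 mm high, standing on the table at the left, behind the rack. Origin at the centre of its underside. Leave it alone.
- brush: Brush, 200 mm long, lying on the table behind the rack. Leave it alone.
There are look-alikes about, which are no part of the job. There is more than one size of the rack; the one meant has the size given above.

How it is judged:
By the outcome, as a careful person would: the job done as asked, in the order asked, and still so for the second after the job is handed in, with the robot touching nothing.
It also fails if it takes over 72 s, if anything falls off the work surface, if the arm or the gripper's body presses on something with over 40 N, if the wrist force passes 120 N, or if a joint passes its speed limit or range.

## Working session

There is one attempt and no reset: what is moved stays moved. The work goes in short steps, Python scripts to look and compute and a tool call to move; the robot and the scene stay as the last step left them, time stands still between calls to the robot, and variables do not carry over. Pictures are saved under pics/ and viewed, and the job is handed in when it is done.

Besides the shell and the picture viewer there is one more tool, called after "Request:" by a JSON object that holds its "method" and its "body". drive_tool: Moves the arm, as the interface text tells. Its arguments: {"type":"object","properties":{"series":{"type":"array","items":{"type":"array"}},"fingers":{"type":"number"}},"required":["series"]}

```bash
mkdir -p pics; ls; python3 - <<'E'
from plant import *
import cv2
print(state())
for n in ("scene","top"):
    f=grab_frame(n); cv2.imwrite(f"pics/{n}0.png",cv2.cvtColor(f,cv2.COLOR_RGB2BGR)); print(n,camera_model(n))
    for t in ("dish","rack","rack_mouth","bowl","cup","jar","brush"):
        print(t,[(d["location"],round(d["confidence"],2)) for d in place_of(n,t)])
E
```

```text
pics
{'time': 0.0, 'joint_pos': array([ 9.88969012e-01,  5.33550339e-02,  1.61431953e+00, -4.44879912e-08,
        1.47599096e+00, -1.19001394e-01]), 'joint_vel': array([ 0.0003099 ,  0.00294453, -0.00072841,  0.00121629, -0.00045605,
       -0.0008033 ]), 'joint_efforts': array([-7.93762520e-04, -3.93711376e+01, -3.70161045e+01, -1.81597507e-04,
        7.47074577e-03, -1.56224921e-06]), 'tool_pos': array([0.27869996, 0.5587149 , 0.2300489 ]), 'tool_rot': array([-3.55773023e-04,  2.29352923e-01,  9.73342778e-01, -9.73456680e-04]), 'contact_force': array([0.53905846, 0.26849325, 0.06476897]), 'ft_torque': array([-0.01756254,  0.01886189, -0.00605634]), 'gripper_width': 0.9998820178123137}
scene {'fovy': 55.58791423703836, 'cx': 255.51097678623245, 'cy': 192.53390074059774, 'rvec': array([ 2.06028281,  1.36459406, -0.5514448 ]), 'tvec': array([-0.22591933, -0.23873476,  1.24803257])}
dish []
rack [([0.3568, 0.013, 0.0006], 0.93), ([0.2691, -0.2665, -0.0046], 0.8), ([0.3953, 0.3362, 0.0056], 0.7), ([0.5689, 0.1749, 0.0007], 0.57)]
rack_mouth [([0.3201, -0.2096, 0.0157], 0.96), ([0.3606, 0.0654, 0.0084], 0.73), ([0.5644, 0.1169, 0.0056], 0.72)]
bowl [([0.6048, 0.2014, 0.0312], 0.91)]
cup [([0.5201, 0.1961, 0.0281], 0.9)]
jar [([0.537, -0.1117, 0.001], 0.38)]
brush [([0.5869, 0.3546, 0.0031], 0.86)]
top {'fovy': 48.1173672149556, 'cx': 256.7166395847987, 'cy': 190.37216750375563, 'rvec': array([ 2.19346695, -1.98444512,  0.23826199]), 'tvec': array([0.02348673, 0.48143461, 1.00576763])}
dish [([0.5375, -0.1203, -0.0009], 0.82)]
rack [([0.567, 0.1733, 0.0003], 0.86), ([0.2717, -0.2677, -0.0013], 0.82), ([0.3549, 0.0158, 0.0007], 0.6)]
rack_mouth [([0.3548, 0.0635, 0.0076], 0.88), ([0.5638, 0.1113, 0.0123], 0.75), ([0.3196, -0.1979, 0.016], 0.65)]
bowl [([0.609, 0.2002, 0.0279], 0.94)]
cup [([0.5128, 0.1962, 0.0358], 0.68)]
jar [([0.3962, 0.3356, 0.0001], 0.74)]
brush [([0.5817, 0.3579, -0.0006], 0.87)]
```

View pics/scene0.png

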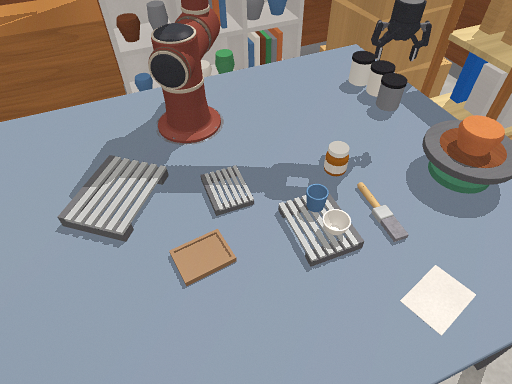

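View pics/top0.png

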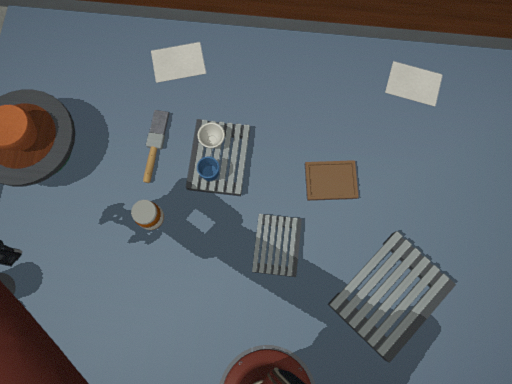

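The candidate racks in the top view are a small one at (276,245), a large one at (392,295), and one carrying the bowl and cup at (220,157). The only dish is at (331,180). By size and bowl/cup I choose the rack at (220,157). Next I'll fit the poses exactly and check them in a crop.

```bash
cat > h.py <<'E'
import numpy as np, cv2
from plant import *
from scipy.optimize import minimize
def proj(n,P):
    c=camera_model(n); f=192/np.tan(np.radians(c["fovy"])/2)
    K=np.array([[f,0,c["cx"]],[0,f,c["cy"]],[0,0,1]])
    return cv2.projectPoints(np.array(P,float).reshape(-1,1,3),c["rvec"],c["tvec"],K,None)[0].reshape(-1,2)
def box(x,y,a,x0,x1,hw,z0,z1):
    c,s=np.cos(a),np.sin(a)
    return np.array([[x+c*u-s*v,y+s*u+c*v,z] for z in (z0,z1) for u in (x0,x1) for v in (-hw,hw)])
def sil(n,P,S=4):
    h=cv2.convexHull(proj(n,P).astype(np.float32)).reshape(-1,2)
    m=np.zeros((384*S,512*S),np.uint8); cv2.fillPoly(m,[np.round((h+.5)*S*16-8).astype(np.int32)],1,shift=4); 
    return cv2.resize(m.astype(np.float32),(512,384),interpolation=cv2.INTER_AREA)
def fit(masks,p0,dims):
    def cost(p):
        e=0
        for n,m in masks:
            q=sil(n,box(p[0],p[1],p[2],*dims)); e+=1-np.minimum(q,m).sum()/np.maximum(q,m).sum()
        return e
    sx=np.array([p0]+[np.array(p0)+d for d in ([.01,0,0],[0,.01,0],[0,0,.12])])
    r=minimize(cost,p0,method="Nelder-Mead",options=dict(initial_simplex=sx,xatol=1e-4,fatol=1e-5,maxiter=200))
    return r.x,r.fun/len(masks)
DISH=(-.065,.065,.05,0,.016); RACK=(-.063,.078,.094,0,.029)
def mask(n,t,xy):
    best=None
    u=proj(n,[[*xy,.015]])[0]
    for d in masks_of(n,t):
        m=d["pixels"]; ys,xs=np.nonzero(m)
        if np.hypot(xs.mean()-u[0],ys.mean()-u[1])<25: 
            best=m.astype(np.float32);break
    return best
def draw(n,f,items,fn,S=4,crop=None):
    im=cv2.resize(cv2.cvtColor(f,cv2.COLOR_RGB2BGR),None,fx=S,fy=S,interpolation=cv2.INTER_CUBIC)
    for p,d,col in items:
        P=proj(n,box(*p,*d)); P=(P+.5)*S
        for i in (0,4):
            cv2.polylines(im,[np.round(P[[i,i+1,i+3,i+2]]).astype(np.int32)],True,col,1)
    x0,y0,x1,y1=[int(v*S) for v in crop]; cv2.imwrite(fn,im[y0:y1,x0:x1])
E
python3 - <<'E'
from h import *
F={n:grab_frame(n) for n in("top","scene")}
D=[];R=[]
for n in F:
    m=mask(n,"dish",(.5375,-.12)); 
    if m is not None: D.append((n,m))
    m=mask(n,"rack",(.567,.173))
    b=[mask(n,t,xy) for t,xy in(("bowl",(.607,.20)),("cup",(.516,.196)))]
    if m is not None:
        for q in b:
            if q is not None: pass
        h=cv2.convexHull(np.argwhere(m>0)[:,::-1].astype(np.int32)); mm=np.zeros((384,512),np.uint8); cv2.fillPoly(mm,[h],1); R.append((n,mm.astype(np.float32)))
print(len(D),len(R))
for k in D: print("dish",k[0],fit([k],[.5375,-.12,1.57],DISH))
for k in R: print("rack",k[0],fit([k],[.567,.173,1.57],RACK))
pd=fit(D,[.5375,-.12,1.57],DISH); pr=fit(R,[.567,.173,1.57],RACK); print(pd,pr)
draw("top",F["top"],[(pd[0],DISH,(0,255,0)),(pr[0],RACK,(0,0,255))],"pics/fit_top.png",crop=(175,100,370,220))
draw("scene",F["scene"],[(pd[0],DISH,(0,255,0)),(pr[0],RACK,(0,0,255))],"pics/fit_scene.png",crop=(165,170,365,290))
E
```

```text
2 2
dish top (array([ 0.53540198, -0.11676134,  1.70410199]), np.float64(0.0591890811920166))
dish scene (array([ 0.53579146, -0.11771183,  1.70113451]), np.float64(0.02456355094909668))
rack top (array([0.56645344, 0.17507445, 1.54656222]), np.float64(0.046020448207855225))
rack scene (array([0.56894768, 0.1743218 , 1.55192732]), np.float64(0.04112190008163452))
(array([ 0.53551196, -0.11687924,  1.7052518 ]), np.float64(0.04331585764884949)) (array([0.56763763, 0.17450052, 1.55381252]), np.float64(0.046123892068862915))
```

View pics/fit_top.png

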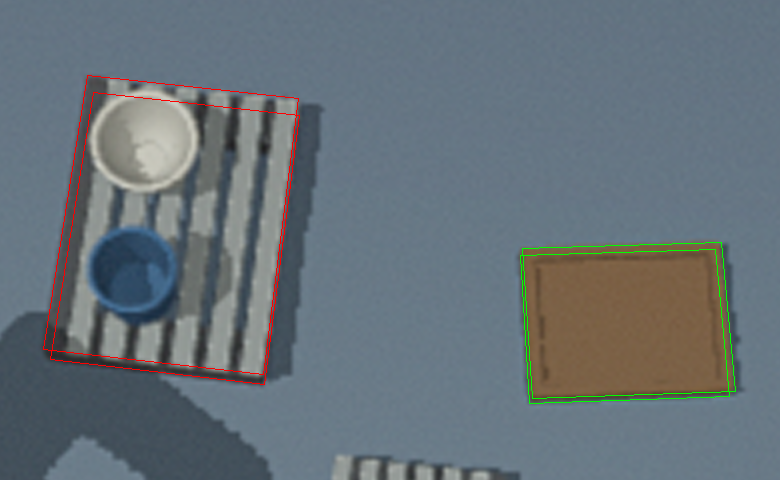

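View pics/fit_scene.png

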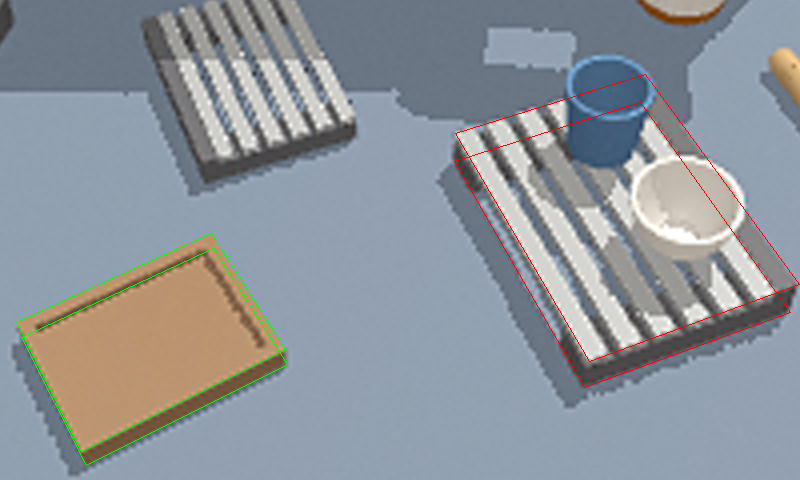

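The top crop confirms it. The 141×188 outline fits the bowl-and-cup rack at (220,157), with the dark back board on its left, far side. The 130×100 outline fits the dish at (331,180). In the rack's frame the dish is about 27 mm to one side and skewed about 8.7°. I'll square it first with a sideways push from the robot's side, then push on its end.

Request:
{"method": "drive_tool", "body": {"series": [[[0.02,-0.085,0],[0,0,6]],[[0.04,-0.13,0],[0,0,12]],[[0.05,-0.17,0],[0,0,18]],[[0.06,-0.215,0],[0,0,25.4]],[[0.07,-0.26,0],[0,0,25.4]],[[0.08,-0.305,0],[0,0,25.4]],[[0.09,-0.35,0],[0,0,25.4]],[[0.1,-0.395,0],[0,0,25.4]]], "fingers": 0}}

```text
time: 2.1
tool_pos: [0.3773, 0.1701, 0.2316]
tool_rot: [0.001, 0.009, 1.0, 0.0]
contact_force: [0.8, 0.6, 0.3]
gripper_width: 0.498
```

Request:
{"method": "drive_tool", "body": {"series": [[[0.01,-0.045,0],[0,0,0]],[[0.02,-0.09,0],[0,0,0]],[[0.03,-0.135,0],[0,0,0]],[[0.04,-0.18,0],[0,0,0]],[[0.046,-0.225,0],[0,0,0]],[[0.05,-0.27,0],[0,0,0]],[[0.05,-0.284,0],[0,0,0]],[[0.05,-0.284,0],[0,0,0]]]}}

```text
time: 2.9
tool_pos: [0.4272, -0.1136, 0.2313]
tool_rot: [-0.0, 0.011, 1.0, 0.0]
contact_force: [-0.3, 0.8, 0.3]
gripper_width: 0.503
```

Request:
{"method": "drive_tool", "body": {"series": [[[0,0,-0.04],[0,0,0]],[[0,0,-0.085],[0,0,0]],[[0,0,-0.13],[0,0,0]],[[0,0,-0.17],[0,0,0]],[[0,0,-0.195],[0,0,0]],[[0,0,-0.21],[0,0,0]],[[0,0,-0.21],[0,0,0]],[[0,0,-0.21],[0,0,0]]]}}

```text
time: 3.7
tool_pos: [0.4276, -0.1112, 0.0218]
tool_rot: [0.0, 0.009, 1.0, 0.0]
contact_force: [0.7, -0.7, 1.0]
gripper_width: 0.497
```

```bash
python3 - <<'E'
from h import *
s=state();print(s["tool_pos"],s["contact_force"])
for n,c in(("top",(290,140,390,215)),("scene",(150,150,290,255))):
    f=grab_frame(n);draw(n,f,[],f"pics/a_{n}.png",S=5.5 if n=="scene" else 7,crop=c)
E
```

```text
[ 0.42764446 -0.11117108  0.02176244] [ 0.69633047 -0.65848942  0.96288066]
```

View pics/a_scene.png

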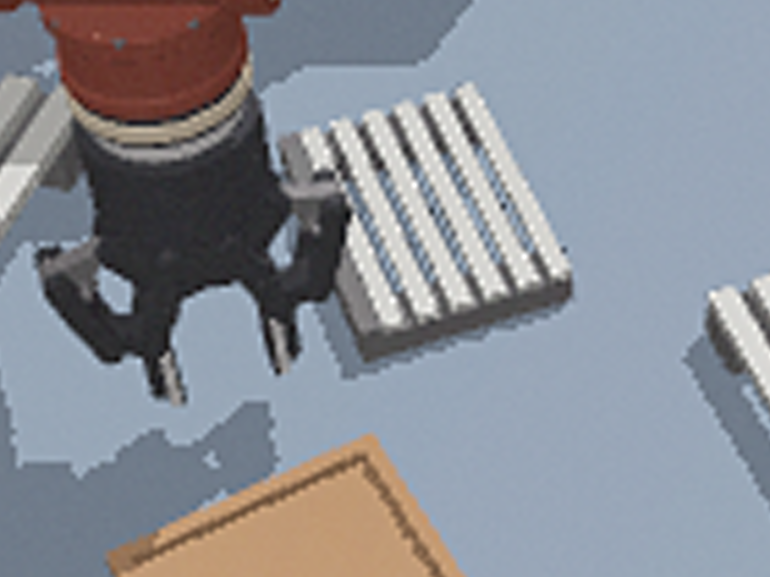

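Request:
{"method": "drive_tool", "body": {"series": [[[0,0,-0.006],[0,0,0]],[[0,0,-0.012],[0,0,0]],[[0,0,-0.015],[0,0,0]],[[0,0,-0.017],[0,0,0]],[[0,0,-0.017],[0,0,0]]]}}

```text
time: 4.3
tool_pos: [0.427, -0.1121, 0.0038]
tool_rot: [-0.0, 0.01, 1.0, 0.0]
contact_force: [-0.6, 0.0, -0.5]
gripper_width: 0.501
```

```bash
python3 - <<'E'
from h import *
s=state();print(s["tool_pos"],s["contact_force"])
for n,c in(("top",(290,140,390,215)),("scene",(150,170,270,260))):
    f=grab_frame(n);draw(n,f,[],f"pics/b_{n}.png",S=6.5 if n=="scene" else 7,crop=c)
E
```

```text
[ 0.42695439 -0.11208255  0.00382398] [-0.63167203  0.04202526 -0.45339567]
```

View pics/b_scene.png

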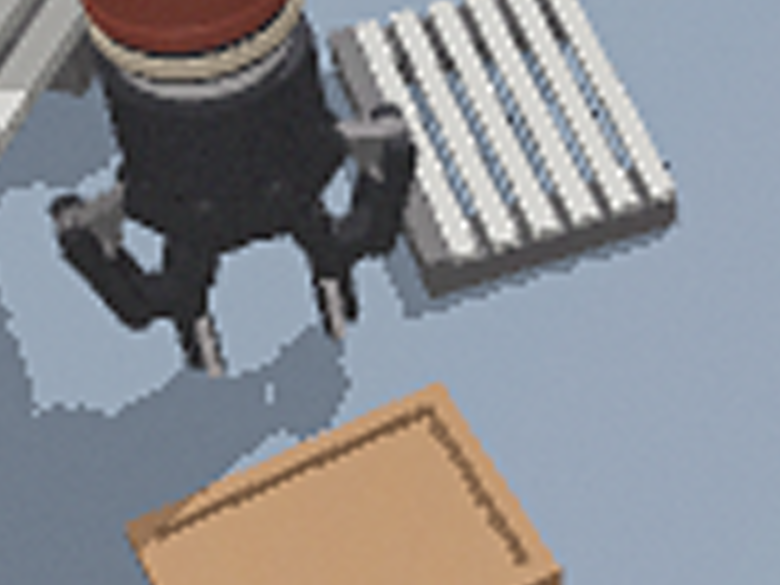

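View pics/b_top.png

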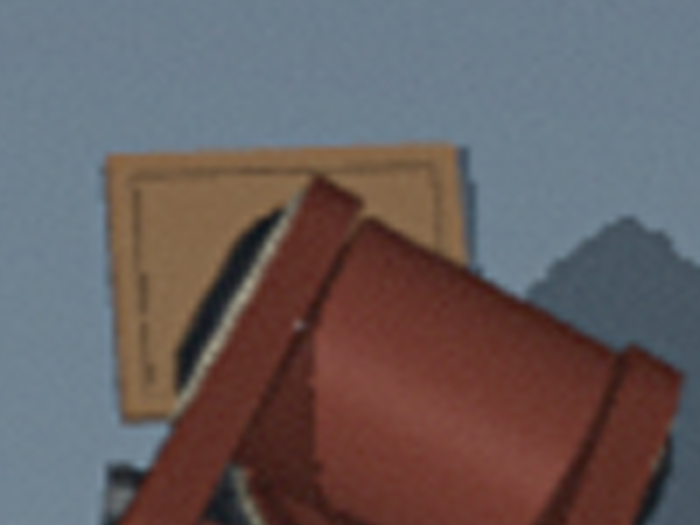

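```bash
python3 - <<'E'
from h import *
for z in (0,.004,.008,.012):
    print(z,proj("scene",[[.427+.011,-.112-.022,z],[.427+.011,-.112+.022,z],[.427+.011,-.112+.03,z]]).round(1).tolist())
E
```

```text
0 [[185.2, 229.5], [201.7, 224.2], [204.6, 223.2]]
0.004 [[185.0, 228.6], [201.5, 223.2], [204.4, 222.3]]
0.008 [[184.8, 227.6], [201.3, 222.3], [204.2, 221.3]]
0.012 [[184.5, 226.7], [201.1, 221.3], [204.1, 220.3]]
```

Request:
{"method": "drive_tool", "body": {"series": [[[0.012,0,-0.003],[0,0,0]],[[0.024,0,-0.003],[0,0,0]],[[0.034,0,-0.003],[0,0,0]],[[0.041,0,-0.003],[0,0,0]],[[0.046,0,-0.003],[0,0,0]],[[0.051,0,-0.003],[0,0,0]],[[0.056,0,-0.003],[0,0,0]],[[0.06,0,-0.003],[0,0,0]]]}}

```text
time: 5.2
tool_pos: [0.4873, -0.112, 0.001]
tool_rot: [-0.0, 0.01, 1.0, 0.0]
contact_force: [-1.9, 0.0, -0.0]
gripper_width: 0.499
```

```bash
cat > look.py <<'E'
import sys
from h import *
tag=sys.argv[1]; x,y,a=map(float,sys.argv[2:5])
R=[.5677,.1745,1.552]
s=state();print("t",s["time"],s["tool_pos"],s["contact_force"])
F={};D=[]
for n in("top","scene"):
    F[n]=grab_frame(n); m=mask(n,"dish",(x,y))
    if m is not None:
        p,c=fit([(n,m)],[x,y,a],DISH); print(n,p.round(4),round(c,3))
        D.append((n,m,p,c))
        q=p
        d=p[:2]-R[:2]; ca,sa=np.cos(R[2]),np.sin(R[2])
        print("  rack frame mm",round(1e3*(ca*d[0]+sa*d[1]),1),round(1e3*(-sa*d[0]+ca*d[1]),1),"deg",round(np.degrees(p[2]-R[2]),2))
for n,c in(("top",(180,100,380,225)),("scene",(165,150,365,290))):
    draw(n,F[n],[(k[2],DISH,(0,255,0)) for k in D if k[0]==n]+[(R,RACK,(0,0,255))],f"pics/{tag}_{n}.png",crop=c)
E
python3 look.py c .545 -.117 1.6
```

```text
t 5.2 [ 0.4873306  -0.11196798  0.00100887] [-1.93159713  0.03666302 -0.03640083]
top [ 0.5688 -0.1023  1.3235] 0.912
  rack frame mm -276.8 -6.3 deg -13.09
scene [ 0.5496 -0.1217  1.6115] 0.035
  rack frame mm -296.5 12.5 deg 3.41
```

View pics/c_scene.png

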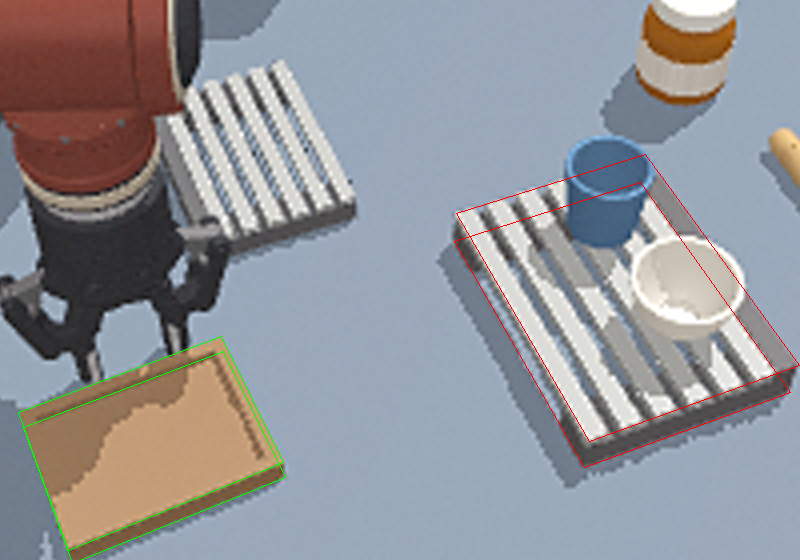

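Request:
{"method": "drive_tool", "body": {"series": [[[0.004,0,0],[0,0,0]],[[0.008,0,0],[0,0,0]],[[0.011,0,0],[0,0,0]],[[0.0135,0,0],[0,0,0]],[[0.0135,0,0],[0,0,0]]]}}

```text
time: 5.9
tool_pos: [0.5014, -0.1123, 0.0013]
tool_rot: [0.0, 0.01, 1.0, -0.0]
contact_force: [-0.7, 0.3, -0.2]
gripper_width: 0.502
```

```bash
python3 look.py d .562 -.117 1.56
```

```text
t 5.9 [ 0.5014387  -0.11233334  0.00132445] [-0.69622415  0.3260133  -0.18963786]
top [ 0.5815 -0.0945  1.025 ] 0.917
  rack frame mm -268.7 -18.8 deg -30.19
scene [ 0.561  -0.1236  1.552 ] 0.032
  rack frame mm -298.2 1.1 deg -0.0
```

View pics/d_scene.png

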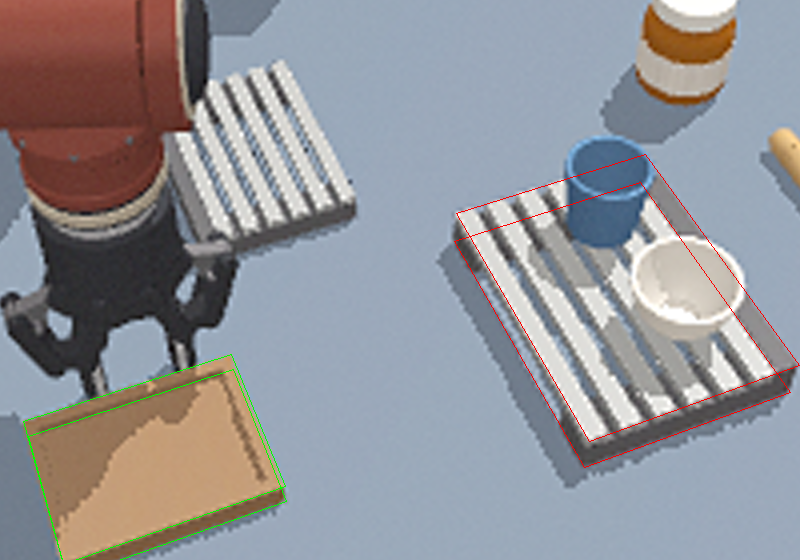

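Request:
{"method": "drive_tool", "body": {"series": [[[-0.015,0,0],[0,0,0]],[[-0.03,0,0.01],[0,0,0]],[[-0.03,0,0.05],[0,0,0]],[[-0.03,0,0.09],[0,0,0]],[[-0.02,-0.025,0.1],[0,0,-8]],[[0,-0.055,0.1],[0,0,-16]],[[0.02,-0.085,0.1],[0,0,-24]],[[0.04,-0.11,0.1],[0,0,-32]]]}}

```text
time: 6.9
tool_pos: [0.542, -0.2239, 0.102]
tool_rot: [0.001, 0.288, 0.958, -0.0]
contact_force: [0.1, 0.1, -0.7]
gripper_width: 0.502
```

Request:
{"method": "drive_tool", "body": {"series": [[[0.005,-0.003,0],[0,0,-8]],[[0.01,-0.006,0],[0,0,-16]],[[0.015,-0.008,0],[0,0,-24]],[[0.02,-0.01,0],[0,0,-32]],[[0.02,-0.01,0],[0,0,-40]],[[0.02,-0.01,0],[0,0,-48]],[[0.02,-0.01,0],[0,0,-56]],[[0.02,-0.01,0],[0,0,-58]]]}}

```text
time: 7.7
tool_pos: [0.5612, -0.2323, 0.1015]
tool_rot: [0.0, 0.715, 0.699, 0.0]
contact_force: [0.2, -0.3, 0.3]
gripper_width: 0.499
```

```bash
python3 look.py e .561 -.1236 1.552; python3 -c "
from plant import *
import numpy as np
s=state();q=s['tool_rot'];print(q,s['joint_pos'].round(3)); w,x,y,z=q
print(np.degrees(np.arctan2(1-2*(x*x+z*z),2*(x*y-w*z))))"
```

```text
t 7.7 [ 0.56115464 -0.23229777  0.10147425] [ 0.23114598 -0.31639482  0.27796359]
top [ 0.5604 -0.1229  1.553 ] 0.043
  rack frame mm -297.4 1.7 deg 0.06
scene [ 0.561  -0.1243  1.5576] 0.043
  rack frame mm -298.9 1.0 deg 0.32
[2.91418276e-04 7.13681771e-01 7.00470007e-01 1.21020331e-04] [-0.515  0.123  1.763  0.     1.255 -0.496]
-1.070540687626603
```

View pics/e_scene.png

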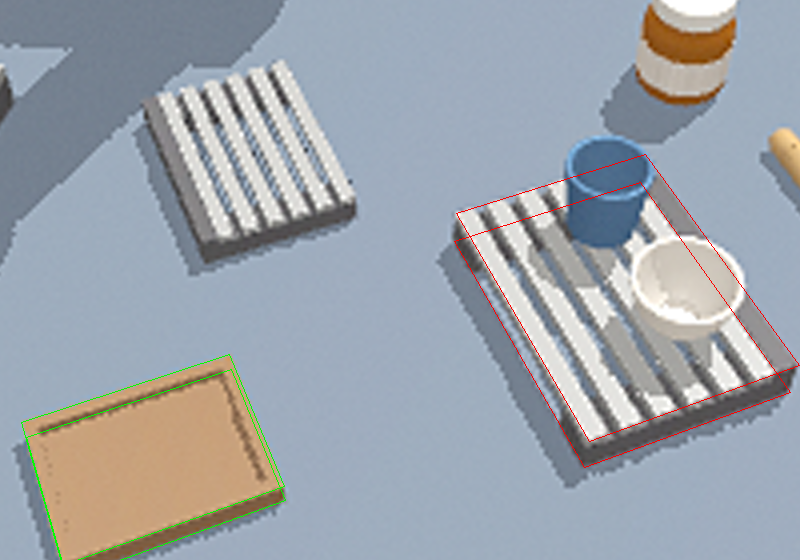

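View pics/e_top.png

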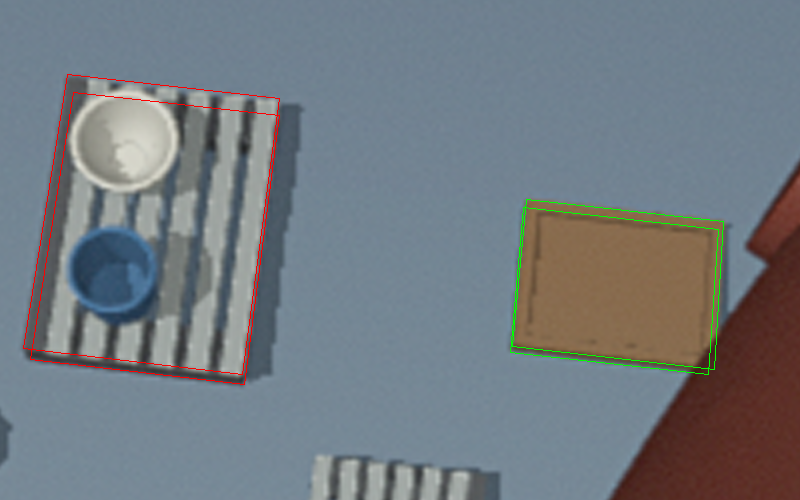

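Request:
{"method": "drive_tool", "body": {"series": [[[0,0,-0.035],[0,0,0]],[[0,0,-0.07],[0,0,0]],[[0,0,-0.09],[0,0,0]],[[0,0,-0.1],[0,0,0]],[[0,0.01,-0.1],[0,0,0]],[[0,0.02,-0.1],[0,0,0]],[[0,0.027,-0.1],[0,0,0]],[[0,0.032,-0.1],[0,0,0]]]}}

```text
time: 8.7
tool_pos: [0.5616, -0.1994, 0.0025]
tool_rot: [0.001, 0.714, 0.701, 0.0]
contact_force: [-0.2, -0.6, 0.7]
gripper_width: 0.5
```

Request:
{"method": "drive_tool", "body": {"series": [[[0.0001,0.006,0],[0,0,0]],[[0.0003,0.014,0],[0,0,0]],[[0.0005,0.024,0],[0,0,0]],[[0.0007,0.036,0],[0,0,0]],[[0.0009,0.048,0],[0,0,0]],[[0.0011,0.06,0],[0,0,0]],[[0.0013,0.072,0],[0,0,0]],[[0.0015,0.08,0],[0,0,0]]]}}

```text
time: 9.5
tool_pos: [0.5621, -0.1187, 0.0011]
tool_rot: [-0.0, 0.714, 0.701, -0.0]
contact_force: [0.1, -4.0, 2.2]
gripper_width: 0.505
```

```bash
python3 look.py f .562 -.045 1.552
```

```text
t 9.5 [ 0.56205419 -0.1187108   0.00105077] [ 0.10071909 -3.95857957  2.15272426]
top [ 0.5619 -0.0351  1.5539] 0.386
  rack frame mm -209.6 1.9 deg 0.11
scene [ 0.5627 -0.0404  1.54  ] 0.084
  rack frame mm -215.0 0.9 deg -0.69
```

View pics/f_scene.png

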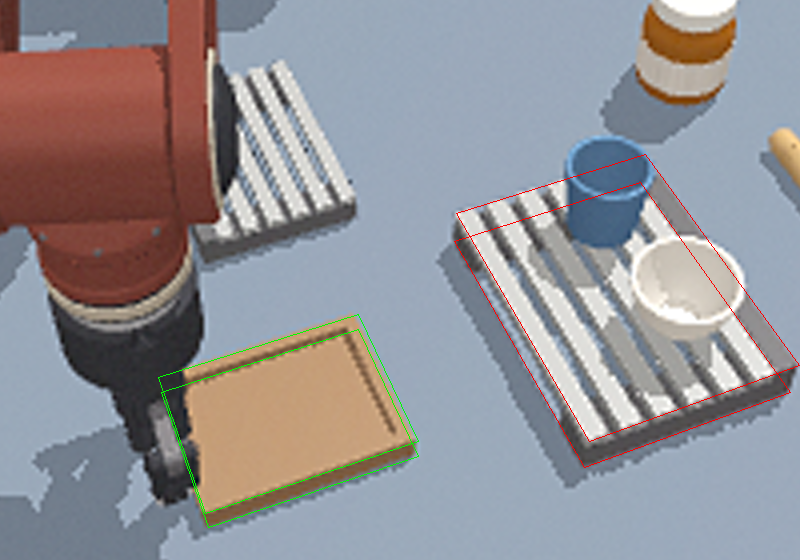

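View pics/f_top.png

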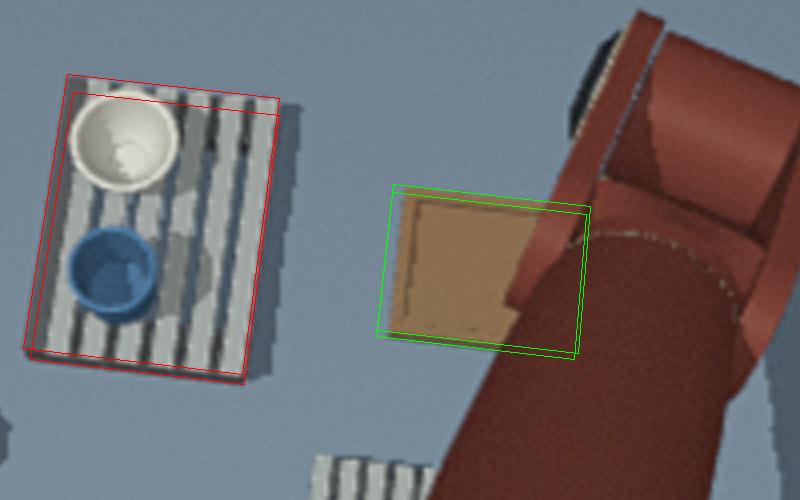

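Request:
{"method": "drive_tool", "body": {"series": [[[0.0001,0.006,0],[0,0,0]],[[0.0003,0.016,0],[0,0,0]],[[0.0005,0.028,0],[0,0,0]],[[0.0008,0.04,0],[0,0,0]],[[0.001,0.052,0],[0,0,0]],[[0.0012,0.064,0],[0,0,0]],[[0.0014,0.074,0],[0,0,0]],[[0.0015,0.08,0],[0,0,0]]]}}

```text
time: 10.5
tool_pos: [0.5638, -0.039, 0.0013]
tool_rot: [-0.0, 0.714, 0.701, -0.0]
contact_force: [0.2, -1.3, -1.3]
gripper_width: 0.503
```

```bash
python3 look.py g .5635 .037 1.552
```

```text
t 10.5 [ 0.56378102 -0.03896391  0.00131166] [ 0.24374226 -1.29126322 -1.26393962]
top [0.5643 0.0511 1.5769] 0.483
  rack frame mm -123.4 1.0 deg 1.43
scene [0.5628 0.0381 1.5298] 0.16
  rack frame mm -136.4 2.3 deg -1.27
```

View pics/g_scene.png

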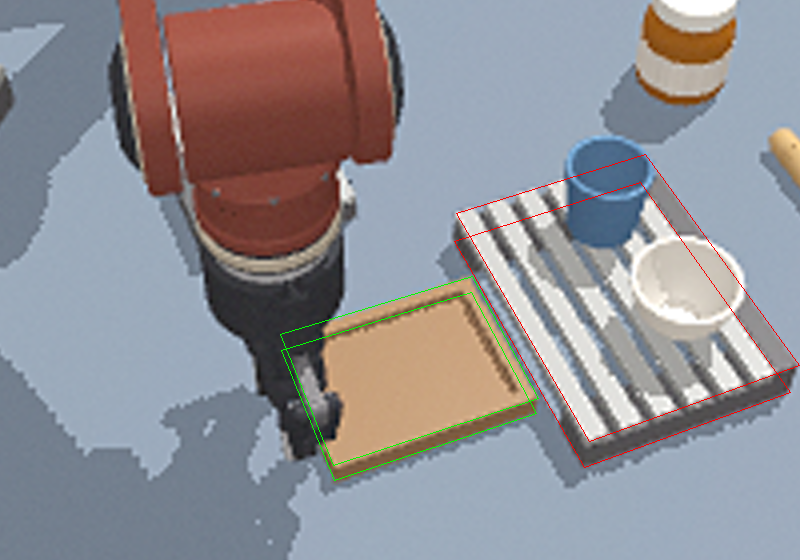

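View pics/g_top.png

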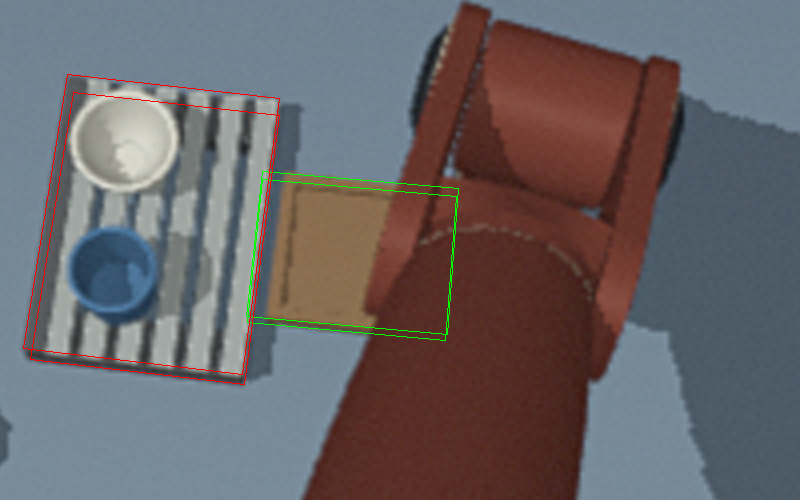

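Request:
{"method": "drive_tool", "body": {"series": [[[0.0001,0.006,0],[0,0,0]],[[0.0003,0.016,0],[0,0,0]],[[0.0005,0.028,0],[0,0,0]],[[0.0008,0.04,0],[0,0,0]],[[0.001,0.052,0],[0,0,0]],[[0.0012,0.064,0],[0,0,0]],[[0.0014,0.074,0],[0,0,0]],[[0.0015,0.08,0],[0,0,0]]]}}

```text
time: 11.5
tool_pos: [0.5655, 0.0409, 0.0015]
tool_rot: [0.0, 0.714, 0.701, 0.0]
contact_force: [-0.2, -4.6, 2.8]
gripper_width: 0.502
```

Request:
{"method": "drive_tool", "body": {"series": [[[0.0001,0.006,0],[0,0,0]],[[0.0003,0.014,0],[0,0,0]],[[0.0005,0.022,0],[0,0,0]],[[0.0006,0.029,0],[0,0,0]],[[0.0007,0.035,0],[0,0,0]],[[0.0008,0.039,0],[0,0,0]],[[0.0008,0.042,0],[0,0,0]],[[0.0008,0.043,0],[0,0,0]]]}}

```text
time: 12.3
tool_pos: [0.5661, 0.0831, 0.0013]
tool_rot: [-0.0, 0.714, 0.7, -0.0]
contact_force: [0.4, -4.4, 3.6]
gripper_width: 0.5
```

```bash
python3 look.py k .5655 .16 1.552
```

```text
t 12.3 [0.56607108 0.0830927  0.00126743] [ 0.3686251  -4.35532767  3.59852545]
top [0.5764 0.1578 1.6233] 0.991
  rack frame mm -16.5 -9.0 deg 4.08
scene [0.5543 0.1429 1.8516] 0.95
  rack frame mm -31.9 12.8 deg 17.17
```

View pics/k_scene.png

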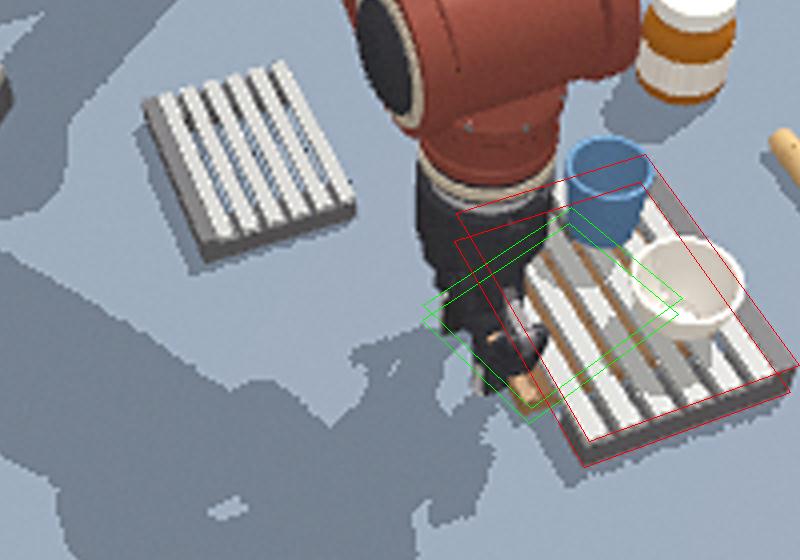

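View pics/k_top.png

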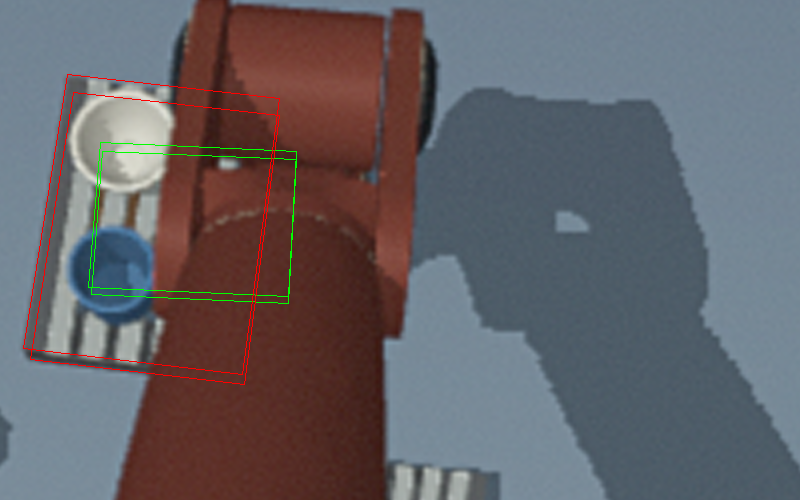

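Request:
{"method": "drive_tool", "body": {"series": [[[0,0.002,0],[0,0,0]],[[0.0001,0.004,0],[0,0,0]],[[0.0001,0.006,0],[0,0,0]],[[0.0001,0.007,0],[0,0,0]],[[0.0001,0.008,0],[0,0,0]],[[0.0001,0.009,0],[0,0,0]]]}}

```text
time: 13.1
tool_pos: [0.5659, 0.0921, 0.001]
tool_rot: [-0.0, 0.714, 0.7, -0.0]
contact_force: [0.3, -1.6, -0.9]
gripper_width: 0.502
```

Request:
{"method": "drive_tool", "body": {"series": [[[0,0.0005,0],[0,0,0]],[[0,0.001,0],[0,0,0]]]}}

```text
time: 13.3
tool_pos: [0.566, 0.093, 0.001]
tool_rot: [-0.0, 0.714, 0.7, -0.0]
contact_force: [-0.1, -1.9, -1.9]
gripper_width: 0.496
```

Request:
{"method": "drive_tool", "body": {"series": [[[0,0.0005,0],[0,0,0]],[[0,0.001,0],[0,0,0]]]}}

```text
time: 13.5
tool_pos: [0.5661, 0.0939, 0.0012]
tool_rot: [-0.0, 0.714, 0.7, -0.0]
contact_force: [0.0, -1.5, -1.0]
gripper_width: 0.503
```

Request:
{"method": "drive_tool", "body": {"series": [[[0,0.0005,0],[0,0,0]],[[0,0.001,0],[0,0,0]]]}}

```text
time: 13.7
tool_pos: [0.5662, 0.0949, 0.0013]
tool_rot: [-0.0, 0.714, 0.7, -0.0]
contact_force: [0.5, -2.7, -2.7]
gripper_width: 0.501
```

Request:
{"method": "drive_tool", "body": {"series": [[[0,0.0005,0],[0,0,0]]]}}

```text
time: 13.8
tool_pos: [0.5663, 0.0954, 0.0013]
tool_rot: [0.0, 0.714, 0.7, 0.0]
contact_force: [-0.5, -1.2, -1.6]
gripper_width: 0.502
```

Request:
{"method": "drive_tool", "body": {"series": [[[0,0.0005,0],[0,0,0]]]}}

```text
time: 13.9
tool_pos: [0.5663, 0.0959, 0.0013]
tool_rot: [0.0, 0.714, 0.7, 0.0]
contact_force: [0.2, -1.9, -1.5]
gripper_width: 0.499
```

```bash
python3 - <<'E'
from h import *
s=state();print(s["time"],s["tool_pos"],s["contact_force"])
R=[.5677,.1745,1.552]
for n,c in(("top",(180,100,380,225)),("scene",(265,190,365,265))):
    f=grab_frame(n);draw(n,f,[(R,RACK,(0,0,255))],f"pics/m_{n}.png",S=8 if n=="scene" else 4,crop=c)
E
```

```text
13.9 [0.56627404 0.09587045 0.00132674] [ 0.17176986 -1.88847583 -1.50098051]
```

View pics/m_scene.png

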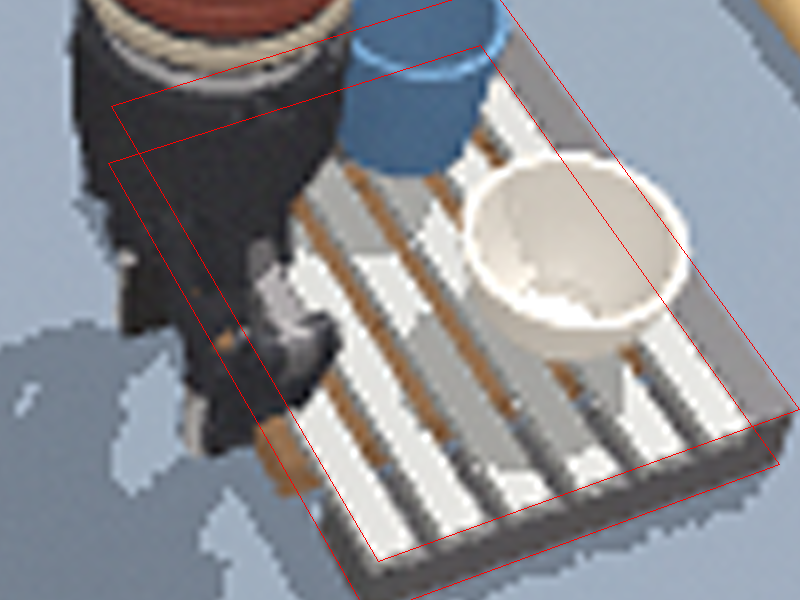

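Request:
{"method": "drive_tool", "body": {"series": [[[0,0.0005,0],[0,0,0]]]}}

```text
time: 14.1
tool_pos: [0.5663, 0.0963, 0.0014]
tool_rot: [0.0, 0.714, 0.7, 0.0]
contact_force: [0.3, -2.4, -1.6]
gripper_width: 0.499
```

Request:
{"method": "drive_tool", "body": {"series": [[[0,0.0005,0],[0,0,0]]]}}

```text
time: 14.2
tool_pos: [0.5663, 0.0966, 0.0014]
tool_rot: [0.0, 0.714, 0.7, -0.0]
contact_force: [-0.9, -3.8, -0.9]
gripper_width: 0.5
```

Request:
{"method": "drive_tool", "body": {"series": [[[0,0.0005,0],[0,0,0]]]}}

```text
time: 14.3
tool_pos: [0.5663, 0.0965, 0.0014]
tool_rot: [0.001, 0.714, 0.7, -0.001]
contact_force: [-0.0, -7.1, -1.4]
gripper_width: 0.5
```

Request:
{"method": "drive_tool", "body": {"series": [[[0,0.0005,0],[0,0,0]]]}}

```text
time: 14.4
tool_pos: [0.5663, 0.0966, 0.0014]
tool_rot: [0.001, 0.714, 0.7, -0.001]
contact_force: [-0.2, -8.8, -1.3]
gripper_width: 0.501
```

Contact at TCP y = 0.0965, exactly the predicted position: the force rose to 8.8 N with no further movement. I'll back off along the rack's axis and check.

Request:
{"method": "drive_tool", "body": {"series": [[[0,-0.004,0],[0,0,0]],[[-0.0003,-0.015,0],[0,0,0]],[[-0.0008,-0.04,0],[0,0,0]],[[-0.0015,-0.08,0.01],[0,0,0]],[[-0.002,-0.115,0.04],[0,0,0]],[[-0.002,-0.15,0.075],[0,0,0]],[[-0.002,-0.19,0.1],[0,0,0]],[[-0.002,-0.235,0.12],[0,0,0]]]}}

```text
time: 15.2
tool_pos: [0.5649, -0.1387, 0.124]
tool_rot: [0.001, 0.714, 0.7, 0.001]
contact_force: [1.2, -0.8, -0.3]
gripper_width: 0.502
```

Request:
{"method": "drive_tool", "body": {"series": [[[0,-0.04,0],[0,0,0]],[[0,-0.08,0],[0,0,0]],[[0,-0.12,0],[0,0,0]],[[0,-0.13,0],[0,0,0]]]}}

```text
time: 15.6
tool_pos: [0.5639, -0.2712, 0.1219]
tool_rot: [0.001, 0.715, 0.699, 0.0]
contact_force: [0.3, 0.5, -0.1]
gripper_width: 0.496
```

```bash
python3 - <<'E'
from h import *
s=state();print(s["time"],s["tool_pos"],s["contact_force"])
R0={"top":[.56645,.17507,1.5466],"scene":[.56895,.17432,1.5519]}
for n,c,S in(("top",(180,100,260,205),5.5),("scene",(265,190,365,265),8)):
    f=grab_frame(n)
    m=mask(n,"rack",(.567,.173))
    h=cv2.convexHull(np.argwhere(m>0)[:,::-1].astype(np.int32)); mm=np.zeros((384,512),np.uint8); cv2.fillPoly(mm,[h],1)
    p,cst=fit([(n,mm.astype(np.float32))],[.567,.173,1.57],RACK); print(n,"rack",p.round(4),cst)
    dc=np.array(p)
    r=R0[n]; d=[r[0]-.002*np.cos(r[2]),r[1]-.002*np.sin(r[2]),r[2]]
    draw(n,f,[(r,RACK,(0,0,255)),(d,DISH,(0,255,0))],f"pics/n_{n}.png",S=S,crop=c)
    draw(n,f,[],f"pics/nr_{n}.png",S=S,crop=c)
    a=cv2.imread(f"pics/{n}0.png"); b=cv2.cvtColor(f,cv2.COLOR_RGB2BGR)
    print([(t,[q["location"] for q in place_of(n,t)]) for t in("bowl","cup","jar","brush")])
    if n=="scene":
        A=a[190:265,265:365];B=b[190:265,265:365]
        cv2.imwrite("pics/cmp.png",cv2.resize(np.hstack([A,B]),None,fx=4,fy=4,interpolation=cv2.INTER_NEAREST))
E
```

```text
15.6 [ 0.56391242 -0.27118208  0.12185289] [ 0.31854052  0.52705408 -0.05927533]
top rack [0.5655 0.175  1.5464] 0.027212321758270264
[('bowl', [[0.6053, 0.1975, 0.0297]]), ('cup', [[0.5191, 0.1955, 0.033], [0.5661, 0.1693, 0.0016]]), ('jar', [[0.3949, 0.336, -0.0017]]), ('brush', [[0.5834, 0.3584, 0.0031]])]
scene rack [0.5691 0.1737 1.5569] 0.04990744590759277
[('bowl', [[0.6063, 0.2058, 0.0338]]), ('cup', [[0.5159, 0.1971, 0.0254]]), ('jar', [[0.3964, 0.3379, 0.0014]]), ('brush', [[0.5828, 0.357, -0.0038]])]
```

View pics/n_scene.png

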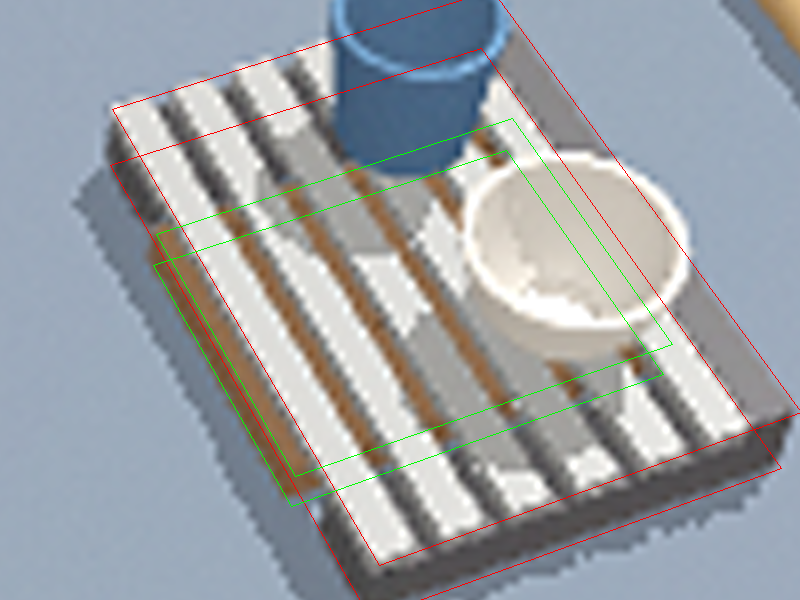

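View pics/n_top.png

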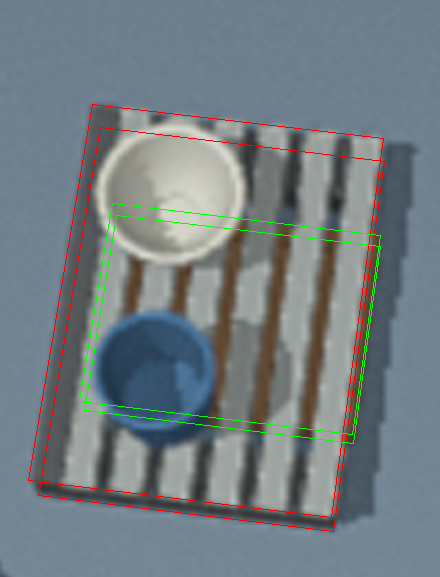

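View pics/cmp.png

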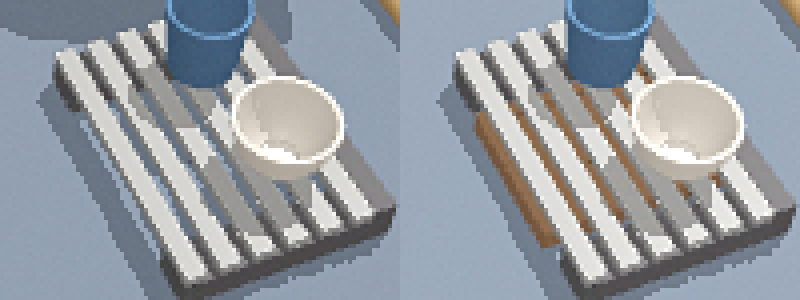

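View pics/nr_top.png

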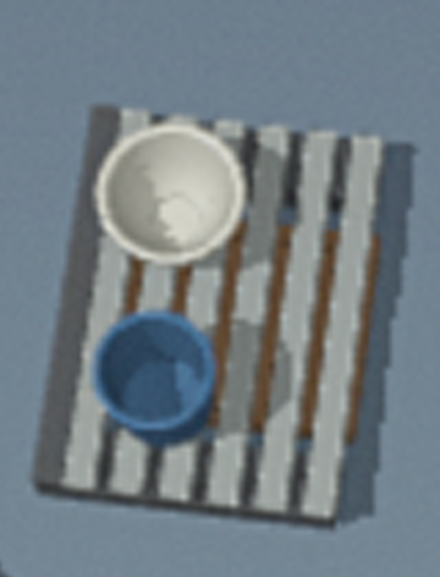

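```bash
python3 -c "
from plant import *
print(job_done()); s=state(); print(s['time'],s['contact_force'])"
```

```text
the job is handed in; nothing more can be done
None
the job is handed in; nothing more can be done
```

The dish is in the rack, pushed up against the back board and flat on the table. I handed the job in at about 16 s of the 72 s allowed.

**What I did:** I used half-open fingertips for both pushes. First I pushed the dish's long side to take out a skew of about 8.7° and an offset of about 27 mm. Then I pushed its end along the rack's axis until it met the back board.

**Home:** The TCP stopped at y = 0.0965 m, exactly where I calculated, and the force rose from about 2 N to 8.8 N with no further movement. I then backed off and lifted the fingers well clear.

**Last checks:**
- **Dish:** its end sticks out evenly in front of the open end, square to the rack within about 0.5° by eye in the pictures. I could not measure this by fitting, because the bars hide most of the dish once it is inside.
- **Rack:** it looks unmoved in the before-and-after pictures, and the refitted position agrees within 1 mm and 0.3°.
- **Bowl, cup, jar and brush:** they look undisturbed. The network positions match within its roughly 4 mm noise, except one cup reading that differs by 6 mm and one bowl reading by 4.5 mm. In the before-and-after picture the bowl and cup have not moved.
- **Disagreement:** the two cameras differ by 2–4 mm on the rack's absolute position, up to about twice the calibration tolerance. I relied on relative positions and on the contact force instead.

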